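Latch the instrument case, jack up its side and hold it

ROBOT

A 7-joint arm with a two-finger parallel gripper is mounted at the origin on a cart in front of the work surface, level with it; the furniture and walls round the work are solid. World frame = base frame: x ahead of the robot, y to its left, z up, the work surface at z = 0. Lengths are in m, angles in rad, forces in N, time in s.
With the tool pointing down it reaches from about 0.4 to 0.85 m from the base axis. Payload 10.4 kg.
Tool frame: the origin (TCP) lies at the very end of the fingers, on their centre line; the grasp point (between the pads) lies robot.grip_depth behind it (robot.grip_depth is the distance from the TCP to the grasp point, in m); z points along the fingers, y is the direction in which the jaws open and shut (so a half turn about z gives the same grasp; the last joint's range is limited). The gripper opens to 87 mm and grips with 3 to 60 N. Pads are 19 mm wide; open, the fingers measure 117 mm over their backs; the gripper's body (75 mm by 190 mm) begins 51 mm behind the grasp point.
Start: joints at [1.25, 0.332, -0.065, 1.46, 0.022, 1.35, -0.088], TCP at [0.183, -0.598, 0.2] pointing down, gripper open.
Joint ranges: [-2.6, 2.6], [-0.5, 2.12], [-1.47, 1.34], [0.16, 2.42], [-1.27, 4.41], [0.06, 2.06], [-2.6, 2.6]. Speed limits (rad/s): [2.22, 2.22, 2.79, 2.79, 3.14, 3.14, 3.14].

INTERFACE

Orientations are given as a unit quaternion [w, x, y, z].
In Python, from plant import robot gives the robot as it stands. The module is installed in compiled form; this text tells all that it offers. Calls block until the motion is done:
- robot.move_pose(position, orientation): joint-space move of the TCP to a pose.
- robot.move_l(position, rate=0.15, rot=None, max_force=None): straight line of the TCP; rot=None keeps the orientation; rate is the mean speed in m/s. With max_force (N) it stops when the force on the tool has changed by that much, and returns True; else False.
- robot.move_joints(angles): joint-space move.
- robot.set_gripper(opening, grasp_force=None): opening from 0.0 (shut) to 1.0 (fully open); grasp_force is the grip in N (None keeps the last); returns when the fingers have stopped.
- robot.sleep(seconds).
- robot.ik(position, orientation): joint angles nearest the present ones, or None.
- robot.camera(name): name is "side" or "top"; returns a dict with "color" (400x640x3 uint8, blue, green, red), "K" (3x3 intrinsics, pixels), "eye" and "attitude" of the camera in the world. Camera axes: x right, y down, z forward; pixel columns grow to the right and rows downward; lengths in m; the calibration is good to about 2 mm. A picture is of the moment at which its call begins. There is no depth.
A pose or a line that the arm cannot do raises robot.MotionError and nothing moves.
- robot.job_done(): hands the job in, once; it reports no verdict.
Readings, each from a call of its own:
- robot.read_t(): time.
- robot.read_q(): joint angles.
- robot.read_qvel(): joint speeds.
- robot.read_tau(): joint torques, N m.
- robot.read_tool_pos(): TCP position.
- robot.read_eef_rot(): TCP orientation.
- robot.read_force(): force on the tool from outside, world axes, zero at the start.
- robot.read_wrist_torque(): the same for the moment, N m.
- robot.read_width(): opening from 0.0 (shut) to 1.0 (fully open).
Only numpy, scipy, OpenCV 4.12 (cv2) and the standard library are available. Lean on these libraries where they do the work, as an engineer would, in place of code of your own. Each camera call takes 0.05 s, during which the arm holds its last target. There are 200 camera calls.

TASK

First swing the bar latch on top of the wooden instrument case shut, until its end lies fully home in the keeper. Then stand the small lever jack flat on the bench with its round saddle centred under the round lift pad on the bracket at the case's side, and press the jack's handle all the way down so that the feet on that side come off the bench. Finish while still holding the handle down with the case raised; do not shove the case along the bench or disturb the jar, the wax tin and the thread spool standing near.

Things in the scene. Friction and masses are not known exactly. Their poses are not given: they have to be found in the camera images.
- case: Closed wooden instrument case, loose, about 3 kg, 140 mm (its x) x 160 mm (its y), top 88 mm above the bench, on four 8 mm rubber feet at x +-55, y +-65 mm. Origin: centre of its underside, at bench level; z up. On its -y side a dark steel bracket sticks out 46 mm: 50 mm wide along x, its top 63 mm above the bench, with a low round steel mark over the lift pad. A free jack can reach the pad from the -y side, moving along the case's +y. On top are the bar latch and its keeper.
- lift_pad (a point): Centre of the flat underside of the lift pad, a steel disc of 34 mm diameter under the bracket: 106 mm from the case's origin along its -y, 54 mm above the bench while the case stands on its feet. The case's side is 26 mm further along the case's +y (the bracket's flange 22 mm). Axes as the case's.
- latch (a joint): Swing of the flat steel bar latch (90 x 13 x 4 mm) that turns level, about an upright pivot on the case's top, rad. 0 = shut against its stop: the bar points along the case's -y and lies under the keeper (a small steel angle open to the case's -x, 81 mm from the pivot). It grows as the bar swings open towards the case's -x; at 1.57 it would point along -x. Largest 1.5. Stiff: it stays where it is left; about 1 N at the knob moves it.
- latch_pivot (a point): Pivot axis of the latch, on the bar's top face, 95 mm above the bench; 58 mm from the case's origin along its +y.
- latch_knob (a point): Middle of the upright round black knob on the latch bar, 15 mm in diameter and 30 mm tall (from 95 to 125 mm above the bench), 50 mm from the pivot. Turns with the bar.
- jack: Small loose lever jack, 0.8 kg, steel base plate 238 x 58 x 8 mm. Origin on its underside; x points towards the saddle end, z up. The plate runs from x -150 to +88 mm. The saddle is at x +70 mm on a 32 mm round barrel, the grip post at x -15 mm, the handle points to -x.
- jack_grip (a point): Where to grip the jack: the upright grey post, 30 mm along the jack's x, 24 mm along its y, from 8 to 70 mm above the jack's underside, with free sides along y above the cheeks that end at 42 mm behind it. Point on the post's axis 52 mm above the underside. Axes as the jack's; the saddle's axis is 85 mm further along x.
- saddle (a point): Centre of the top of the jack's round saddle, 26 mm in diameter, 40 mm above the jack's underside when down. It rises straight up, 60 mm per rad of the handle, 30 mm in all: about 14 mm free under the pad, then about 16 mm of lift.
- jack_handle (a joint): Angle of the jack's handle, rad: 0 = up (at rest, 29 degrees above level), grows as it is pressed down, 0.5 = all the way down (level) at a stop. A spring and the load push it up again when it is let go. Needs about 2 N at its pad without load and 6 to 12 N with the case.
- handle_pad (a point): Centre of the top of the rubber pad at the handle's end, 42 mm along the handle by 28 mm wide, 100 mm from the pivot along the handle and 6 mm above its axis; about 85 mm above the bench when up, 38 mm when fully down. Turns with the handle.
- handle_pivot (a point): Pivot of the handle, 32 mm above the jack's underside, at the jack's x -48 mm; its axis lies along the jack's y. Axes as the jack's.
- jar_nails: Bystander: glass jar of nails with a pale lid, 60 mm in diameter, 64 mm tall. Origin: centre of its underside.
- wax_tin: Bystander: flat round gold-coloured tin, 62 mm in diameter, 25 mm tall. Origin: centre of its underside.
- spool_tan: Bystander: upright wooden spool of tan thread, 40 mm in diameter, 60 mm tall. Origin: centre of its underside.

How it is judged:
By the outcome, as a careful person would: the job done as asked, in the order asked, and still so for the second after the job is handed in, while the arm keeps its last pose, push and grip.
It also fails if it takes over 64 s, if anything falls off the work surface, if the arm or the gripper's body presses on something with over 40 N, if the wrist force passes 120 N, or if a joint passes its speed limit or range.

## Working session

There is one attempt and no reset: what is moved stays moved. The work goes in short steps, each a Python script; the robot and the scene stay as the last script left them, time stands still between calls to the robot, and variables do not carry over. Pictures are saved under pics/ and viewed, about 8 in all and at most 12, crops included, and the job is handed in when it is done.

```bash
mkdir -p pics; python3 - <<'E'
from plant import robot
import cv2,numpy as np
for n in("top","side"):
    c=robot.camera(n);cv2.imwrite(f"pics/{n}0.png",c["color"]);print(n,c["K"],c["eye"],c["attitude"])
print(robot.grip_depth,robot.read_t(),robot.read_eef_rot(),robot.read_tool_pos())
E
```

```text
top [[458.03061827   0.         326.45993876]
 [  0.         458.03061827 206.26038736]
 [  0.           0.           1.        ]] [ 0.48812611 -0.1499311   1.50060823] [-0.0256148   0.7137546  -0.69949312  0.02465026]
side [[374.72469504   0.         317.57406734]
 [  0.         374.72469504 199.51773857]
 [  0.           0.           1.        ]] [0.5752754  0.64033425 0.70279137] [-2.70854923e-04 -2.39903326e-02  8.97873807e-01 -4.39598701e-01]
0.0187 0.1 [-6.15773360e-04  9.88930374e-01  1.48378991e-01 -1.02476293e-04] [ 0.18330571 -0.59712691  0.19974976]
```

View pics/top0.png

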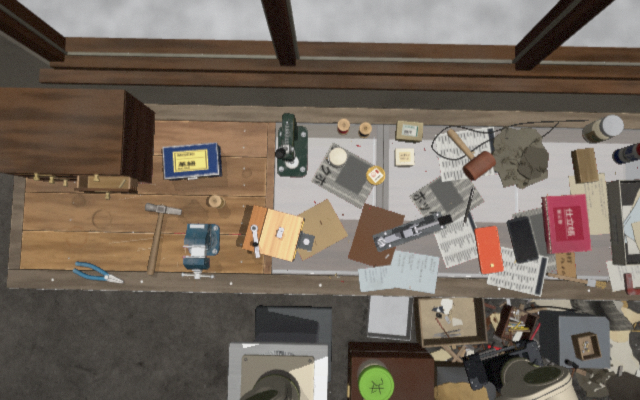

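View pics/side0.png

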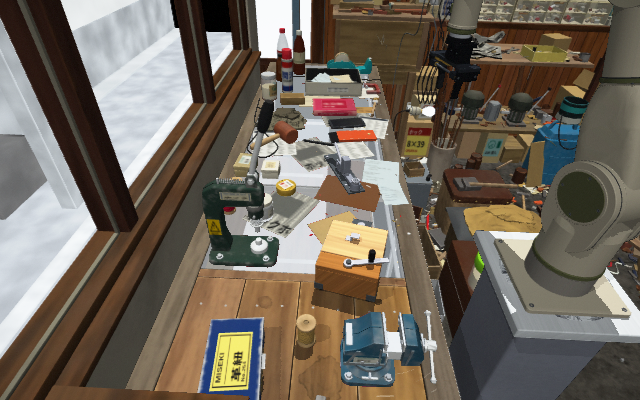

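The top view shows the case near (272,233) with its bracket mark at (306,241), and the jack near (412,232) with its saddle end not yet clear. The jar is at about (337,157), the tin at (375,175) and the spool at (215,201). Next I'll enlarge both views.

```bash
cat > h.py <<'E'
from plant import robot
import cv2,numpy as np
from scipy.spatial.transform import Rotation as R
def rot(c): return R.from_quat(np.roll(c["attitude"],-1)).as_matrix()
def ray(c,px,z):
    d=rot(c)@np.linalg.inv(c["K"])@[px[0],px[1],1.]; e=np.array(c["eye"])
    return e+d*(z-e[2])/d[2]
def proj(c,p):
    v=c["K"]@(rot(c).T@(np.array(p)-c["eye"])); return v[:2]/v[2]
def down(yaw):  # tool down, jaw (y) axis at yaw+90deg: tool x along yaw
    q=(R.from_euler('z',yaw)*R.from_euler('x',np.pi)).as_quat(); return np.roll(q,1)
def crop(c,x0,y0,x1,y1,s,name):
    cv2.imwrite(f"pics/{name}.png",cv2.resize(c["color"][y0:y1,x0:x1],None,fx=s,fy=s,interpolation=cv2.INTER_CUBIC))
E
python3 - <<'E'
from h import *
c=robot.camera("top");a=cv2.resize(c["color"][190:280,230:470],None,fx=3.3,fy=3.3,interpolation=cv2.INTER_CUBIC)
s=robot.camera("side");b=cv2.resize(s["color"][140:305,300:420],None,fx=2,fy=2,interpolation=cv2.INTER_CUBIC)
o=np.zeros((a.shape[0]+240,800,3),np.uint8);o[:a.shape[0],:a.shape[1]]=a
b1=cv2.resize(s["color"][140:200,300:420],None,fx=3.3,fy=4,interpolation=cv2.INTER_CUBIC)
b2=cv2.resize(s["color"][215:305,300:400],None,fx=2.66,fy=2.66,interpolation=cv2.INTER_CUBIC)
o[a.shape[0]:,:b1.shape[1]]=b1[:240];o[a.shape[0]:,420:420+b2.shape[1]]=b2[:240]
cv2.imwrite("pics/z1.png",o)
print(a.shape)
E
```

```text
Traceback (most recent call last):
ValueError: could not broadcast input array from shape (239,266,3) into shape (240,266,3)
```

```bash
python3 - <<'E'
from h import *
c=robot.camera("top");a=cv2.resize(c["color"][190:280,230:470],None,fx=3.3,fy=3.3,interpolation=cv2.INTER_CUBIC)
s=robot.camera("side")
o=np.zeros((600,800,3),np.uint8);o[:297,:792]=a
o[300:540,:396]=cv2.resize(s["color"][140:200,300:399],(396,240),interpolation=cv2.INTER_CUBIC)
o[300:570,420:720]=cv2.resize(s["color"][215:305,300:400],(300,270),interpolation=cv2.INTER_CUBIC)
cv2.imwrite("pics/z1.png",o)
E
```

```text
(no output)
```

View pics/z1.png

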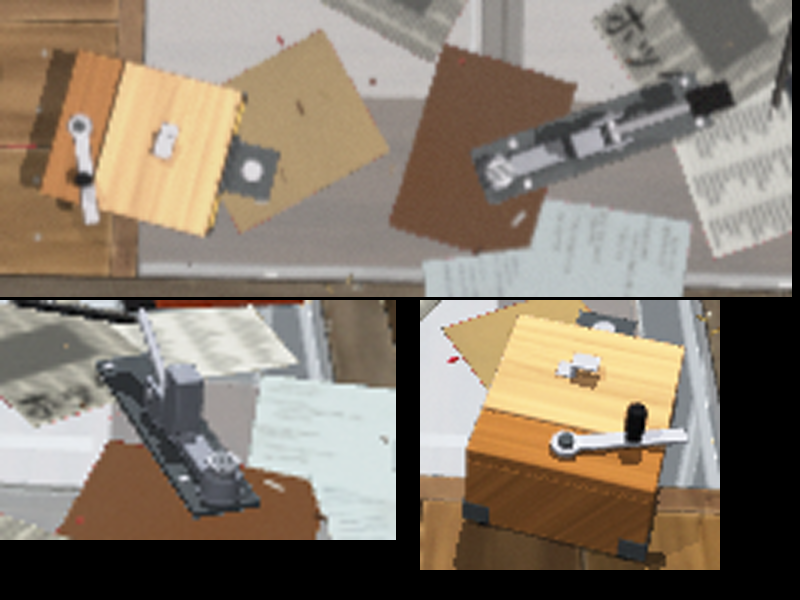

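The crops show:

| Item | Location in z1 |
|---|---|
| Pivot | (80,126) |
| Bar tip | (92,222), so the latch is nearly fully open |
| Knob | (84,178) |
| Bracket mark | (252,170) |
| Keeper | (165,140) |
| Jack saddle | (500,172) |
| Jack post | (590,138) |
| Handle pad | (712,96) |

Now I'll measure these with masks and rays.

```bash
cat > meas.py <<'E'
from h import *
def blob(img,pt,r,lo=None,hi=None,gray=None):
    """intensity-weighted centroid near pt (bright)"""
    x,y=np.round(pt).astype(int);w=img[y-r:y+r+1,x-r:x+r+1].min(2).astype(float)
    w=np.clip(w-gray,0,None);yy,xx=np.mgrid[-r:r+1,-r:r+1]
    return np.array([x+(w*xx).sum()/w.sum(),y+(w*yy).sum()/w.sum()])
def rect(mask,pt):
    n,l,s,ce=cv2.connectedComponentsWithStats(mask.astype(np.uint8),connectivity=4)
    x,y=np.round(pt).astype(int);k=l[y,x]
    return (l==k),s[k]
def dtop(u,v): return np.array([(u+.5)/3.3-.5+230,(v+.5)/3.3-.5+190])
E
python3 - <<'E'
from meas import *
c=robot.camera("top");im=c["color"];np.set_printoptions(precision=4,suppress=True)
mk=blob(im,dtop(252,170),4,gray=150);pv=blob(im,dtop(80,126),4,gray=140)
M=ray(c,mk,.065);P=ray(c,pv,.098)
print("mark",mk,M,"pivot",pv,P,np.linalg.norm((P-M)[:2]))
# case top corners by hand (top wood: z .088)
for u,v in[(60,50),(40,195),(245,93),(208,235)]:print("corner",ray(c,dtop(u,v),.088))
for n,u,v,z in[("tip",92,222,.095),("keeper",165,140,.1),("saddle",500,172,.04),("post",590,138,.07),("pad",712,96,.085),("pA",472,152,.008),("pB",490,203,.008),("pC",735,82,.085)]:print(n,ray(c,dtop(u,v),z))
print("saddle px",im[int(dtop(500,172)[1])-6:int(dtop(500,172)[1])+7,int(dtop(500,172)[0])-7:int(dtop(500,172)[0])+8].min(2))
for n,px,z in[("jar",(337,157),.064),("tin",(375,175),.025),("spool",(215,201),.06)]:print(n,ray(c,px,z))
hsv=cv2.cvtColor(im,cv2.COLOR_BGR2HSV)
s=robot.camera("side");si=s["color"]
# knob side: black blob near (300+(636-420)/3, 215+(420-300)/3)
print("knob side",300+216/3,215+120/3, "ray",ray(s,(371.5,254.7),.110))
print("pivot side",ray(s,(300+144/3,215+142/3),.097),"saddle side",ray(s,(300+222/4,140+160/4),.04))
print("sidemark", ray(s,(300+(601-420)/3,215+28/3),.065))
E
```

```text
mark [305.9393 241.3215] [ 0.4792 -0.085   0.065 ] pivot [254.2373 229.0642] [0.5136 0.0725 0.098 ] 0.16124631661444688
corner [0.5883 0.0962 0.088 ]
corner [0.4527 0.1105 0.088 ]
corner [ 0.5515 -0.0781  0.088 ]
corner [ 0.4188 -0.0468  0.088 ]
tip [0.4289 0.0603 0.095 ]
keeper [ 0.506  -0.0057  0.1   ]
saddle [ 0.4825 -0.3231  0.04  ]
post [ 0.5163 -0.4042  0.07  ]
pad [ 0.5577 -0.5155  0.085 ]
pA [ 0.5014 -0.299   0.008 ]
pB [ 0.4518 -0.3174  0.008 ]
pC [ 0.5712 -0.537   0.085 ]
saddle px [[103 103 100 100 101  97 105 106 100 103  97 112 103 101 100]
 [100  95  92  88  96  98 115 124 104  95  73  91 102 124 148]
 [ 92  89  74  68  84 103 144 159 138  98  92 141 157 165 169]
 [ 69  67  71  80  96 148 170 182 181 139 130 167 171 173 172]
 [ 63  68  78  98 142 203 205 195 188 180 173 170 172 172 173]
 [ 65  73  82 116 183 201 177 146 165 188 201 178 174 173 173]
 [ 70  84  83 117 152 165 184 170 155 169 191 191 178 174 171]
 [ 79  80  89 135 163 152 162 184 183 160 163 164 162 164 153]
 [ 65  75  73 119 166 163 154 171 201 190 174 149 123 110  93]
 [ 61  73  73 101 134 157 172 176 195 221 207 130  95  94 107]
 [ 62  75  79  76  96 142 186 208 212 211 153  98  91  96 121]
 [ 57  62  74  75  96 136 167 169 165 146  95  87  89  98 110]
 [ 58  59  73  93  96 106 133 119 100  92  86  89  93  96 101]]
jar [ 0.7475 -0.1772  0.064 ]
tin [ 0.6981 -0.3023  0.025 ]
spool [0.6003 0.2051 0.06  ]
knob side 372.0 255.0 ray [0.4696 0.0649 0.11  ]
pivot side [0.5201 0.0784 0.097 ] saddle side [ 0.4843 -0.3194  0.04  ]
sidemark [ 0.4827 -0.0844  0.065 ]
```

```bash
cat > geo.py <<'E'
from meas import *
CY=np.deg2rad(-12.4); P=np.array([.516,.0745])
def cage(a,rad=.05):
    yaw=np.deg2rad(-90)+CY-a
    return P+rad*np.array([np.cos(yaw),np.sin(yaw)]), down(yaw+np.pi)
E
python3 - <<'E'
from geo import *
np.set_printoptions(precision=4,suppress=True)
robot.set_gripper(.37)
a=1.16;p,q=cage(a);print(p)
robot.move_pose([*p,.2],q)
f0=np.array(robot.read_force())
print(robot.move_l([*p,.103],rate=.08,max_force=4))
print(robot.read_tool_pos(),np.array(robot.read_force())-f0,robot.read_t())
hit=False
for a in np.arange(1.06,-.21,-.1):
    p,q=cage(a);hit=robot.move_l([*p,.103],rate=.06,rot=q,max_force=8)
    print(round(a,2),hit,np.array(robot.read_force())-f0)
    if hit and a<.3:break
print(robot.read_tool_pos(),robot.read_t())
c=robot.camera("top");s=robot.camera("side");o=np.zeros((400,800,3),np.uint8)
o[:400,:400]=cv2.resize(c["color"][190:270,230:310],(400,400),interpolation=cv2.INTER_CUBIC)
o[:400,400:]=cv2.resize(s["color"][205:305,300:400],(400,400),interpolation=cv2.INTER_CUBIC)
cv2.imwrite("pics/z2.png",o)
E
```

```text
[0.4669 0.0648]
False
[0.4673 0.0649 0.1035] [-1.8376  0.7297  1.2777] 5.4417
1.06 False [0.6832 0.5558 0.8474]
0.96 False [-0.0279  0.5885  2.4939]
0.86 False [-1.2897 -0.2729  3.6775]
0.76 False [-1.1068 -0.1807  5.5571]
0.66 False [-1.9337 -0.334   5.7459]
0.56 False [-2.0428 -0.9623  6.1984]
0.46 False [-1.6248 -1.0093  6.7182]
0.36 False [-2.0169 -0.3049  8.1688]
0.26 False [-2.3626 -1.0827  7.6566]
0.16 False [-2.4306 -1.5861  7.7715]
0.06 False [-1.4402 -2.0222  7.1695]
-0.04 False [-0.8344 -2.1831  6.526 ]
-0.14 False [-1.9895 -2.2614  8.0618]
[0.5123 0.0244 0.1031] 8.6917
```

View pics/z2.png

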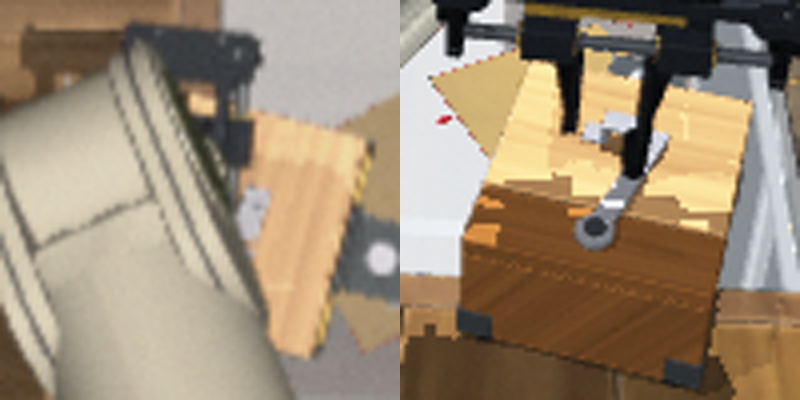

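The side crop shows the bar from its pivot at (597,230) to its tip near (660,140). It is partly swung and has not reached the keeper at (615,130). I'll keep pushing along the case's +x with small force-limited steps.

```bash
python3 - <<'E'
from geo import *
np.set_printoptions(precision=4,suppress=True)
x=np.array([np.cos(CY),np.sin(CY),0]);p0=np.array(robot.read_tool_pos());q=robot.read_eef_rot()
f0=np.array(robot.read_force())
for k in range(1,13):
    hit=robot.move_l(p0+x*.003*k,rate=.02,max_force=5)
    f=np.array(robot.read_force())-f0
    print(k,hit,f,round(f@x,2))
    if hit or f@x<-4:break
print(robot.read_tool_pos(),robot.read_t())
s=robot.camera("side");crop(s,300,205,400,305,5,"z3")
E
```

```text
1 False [-0.0858 -1.2319 -0.754 ] 0.18
2 False [-0.6275 -0.3205  0.102 ] -0.54
3 False [-0.6764 -0.0315 -1.8204] -0.65
4 False [-0.2681 -0.2172 -0.6497] -0.22
5 False [-1.8651  0.3476  0.7568] -1.9
6 False [-2.8117  2.3554  1.0659] -3.25
7 False [-1.8077  4.1121 -2.2587] -2.65
8 False [-0.7598  2.1235 -5.676 ] -1.2
9 False [ 0.2263  2.1621 -4.9042] -0.24
10 False [ 0.3985  2.0164 -6.1491] -0.04
11 False [ 0.1073  1.9408 -5.6745] -0.31
12 False [ 0.0661  2.5593 -4.7418] -0.48
[0.5475 0.0167 0.1031] 12.4
```

View pics/z3.png

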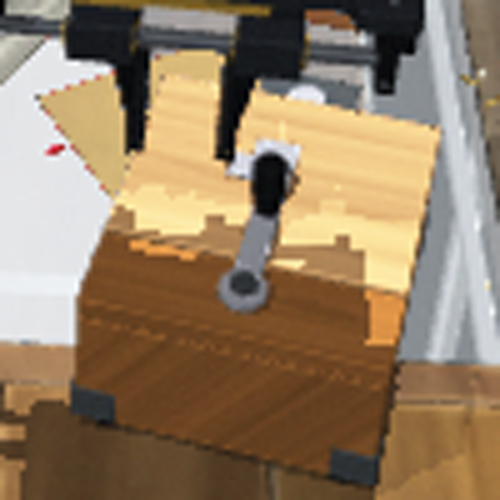

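The fingers have slipped past the knob, which now stands outside them at z3 (268,180). The bar is close to shut. I'll check the geometry numerically.

```bash
python3 - <<'E'
from geo import *
np.set_printoptions(precision=4,suppress=True)
s=robot.camera("side");f=lambda u,v:(300+(u+.5)/5-.5,205+(v+.5)/5-.5)
t=np.array(robot.read_tool_pos());w=robot.read_width();print(w)
x=np.array([np.cos(CY),np.sin(CY),0])
for d in(-.0435*w,.0435*w):
    p=proj(s,t+x*d);print("fingertip z3 px",(p-[300,205])*5)
print("knob base",ray(s,f(265,210),.095),"knob top",ray(s,f(270,155),.125),"pivot",ray(s,f(243,288),.097),ray(s,f(308,92),.065))
robot.move_l([*t[:2],.24]);robot.move_pose([.42,-.12,.3],robot.read_eef_rot())
c=robot.camera("top");o=np.zeros((450,800,3),np.uint8)
o[:400,:400]=cv2.resize(c["color"][190:270,230:310],(400,400),interpolation=cv2.INTER_CUBIC)
s=robot.camera("side");o[:400,400:]=cv2.resize(s["color"][205:305,300:400],(400,400),interpolation=cv2.INTER_CUBIC)
cv2.imwrite("pics/z4.png",o)
E
```

```text
0.3714621103779751
fingertip z3 px [213.1067 181.5967]
fingertip z3 px [144.3873 167.9122]
knob base [0.5084 0.0276 0.095 ] knob top [0.5084 0.0229 0.125 ] pivot [0.5197 0.078  0.097 ] [ 0.4803 -0.0898  0.065 ]
```

View pics/z4.png

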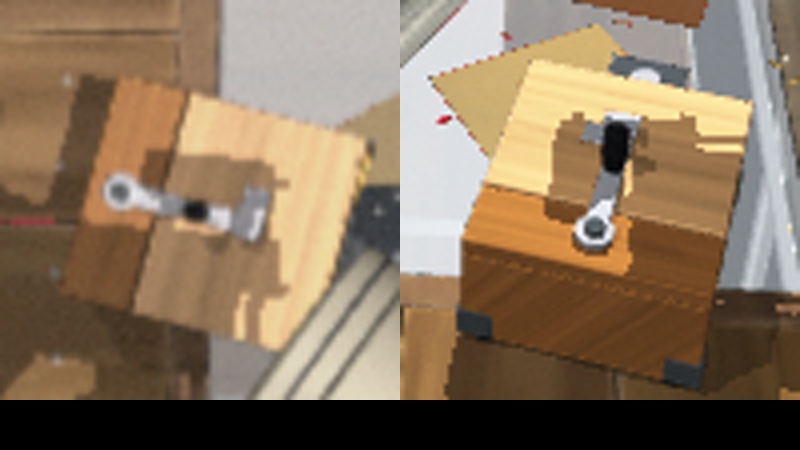

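The top crop shows the knob at (197,210), the pivot at (122,191) and the bar end in the keeper at (240,222). It is within about 2° of shut. I'll refine the points and push again with closed fingers centred on the knob.

```bash
python3 - <<'E'
from geo import *
np.set_printoptions(precision=4,suppress=True)
c=robot.camera("top");f=lambda u,v:(230+(u+.5)/5-.5,190+(v+.5)/5-.5)
K=ray(c,f(197,210),.120);Pv=ray(c,f(122,191),.097);print("top knob",K,"pivot",Pv)
K=np.array([.506,.0235])   # blend
x=np.array([np.cos(CY),np.sin(CY)]);q=down(np.pi/2+CY)
robot.set_gripper(0.)
st=K-x*.045
robot.move_pose([*st,.2],q);robot.move_l([*st,.101],rate=.12)
f0=np.array(robot.read_force())
for k in range(1,40):
    d=-.045+.015+.001*k if k>1 else -.03
    hit=robot.move_l([*(K+x*d),.101],rate=.03,max_force=9)
    F=np.array(robot.read_force())-f0;g=F[:2]@x
    if g<-1 or hit:print(round(d,4),hit,F,round(g,2))
    if hit or g<-5:break
print(robot.read_tool_pos(),robot.read_t())
robot.sleep(.2)
s=robot.camera("side");crop(s,300,205,400,305,5,"z5")
E
```

```text
top knob [0.5065 0.0243 0.12  ] pivot [0.5175 0.0735 0.097 ]
-0.026 False [-1.3872  0.3949  0.3829] -1.44
-0.022 False [-1.0963  0.2481  0.2962] -1.12
-0.021 False [-0.9908  0.6942 -0.9627] -1.12
-0.02 False [-0.9093  0.7457  0.2182] -1.05
-0.015 False [-1.9201  0.1116  0.0993] -1.9
-0.014 False [-5.8402  2.0089  1.4374] -6.14
[0.4915 0.0267 0.1007] 22.35
```

View pics/z5.png

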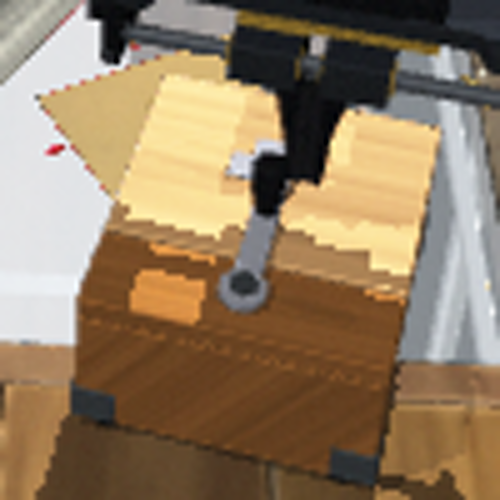

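Force rose sharply at the stop, from 1.9 to 6.1 N, so the latch is home. One short confirming push, then I'll grip the jack and take it to a staging pose.

```bash
python3 - <<'E'
from geo import *
np.set_printoptions(precision=4,suppress=True)
x=np.array([np.cos(CY),np.sin(CY),0]);t=np.array(robot.read_tool_pos());f0=np.array(robot.read_force())
h=robot.move_l(t+x*.0025,rate=.03,max_force=4);t2=np.array(robot.read_tool_pos())
print("confirm",h,(t2-t)@x,(np.array(robot.read_force())-f0)@x)
robot.move_l(t2-x*.012,rate=.1);robot.move_l([*(t2-x*.012)[:2],.2],rate=.3)
q=down(np.deg2rad(111.5));g=[.5150,-.4015]
robot.move_pose([*g,.16],q);robot.set_gripper(1.0);print("q",robot.read_q())
f0=np.array(robot.read_force())
print(robot.move_l([*g,.046],rate=.15,max_force=8),robot.read_tool_pos())
robot.set_gripper(0.,30);print("w mm",robot.read_width()*87,np.array(robot.read_force())-f0)
robot.move_l([*g,.056],rate=.1)
yc=np.array([-np.sin(CY),np.cos(CY)]);st=np.array([.4627,-.168])-.08*yc
robot.move_l([*st,.056],rate=.2,rot=down(np.pi/2+CY))
robot.sleep(.2)
print(robot.read_tool_pos(),robot.read_t(),np.array(robot.read_force())-f0)
c=robot.camera("top");s=robot.camera("side");np.savez("st.npz",t=robot.read_tool_pos())
o=np.zeros((560,800,3),np.uint8)
o[:,:400]=cv2.resize(c["color"][195:279,265:325],(400,560),interpolation=cv2.INTER_CUBIC)
o[:,400:]=cv2.resize(s["color"][165:249,330:390],(400,560),interpolation=cv2.INTER_CUBIC)
cv2.imwrite("pics/z6.png",o);cv2.imwrite("pics/st_top.png",c["color"]);cv2.imwrite("pics/st_side.png",s["color"])
E
```

```text
confirm False 0.00043584022790130146 -6.16606126272828
q [ 1.2024  0.5655 -0.8824  1.3981  0.4351  1.3793  0.691 ]
False [ 0.5157 -0.4017  0.0471]
w mm 22.970947277248687 [-3.7858 -0.159   0.702 ]
[ 0.4457 -0.2467  0.0559] 30.1667 [-1.1396 -0.4324 -8.7332]
```

View pics/z6.png

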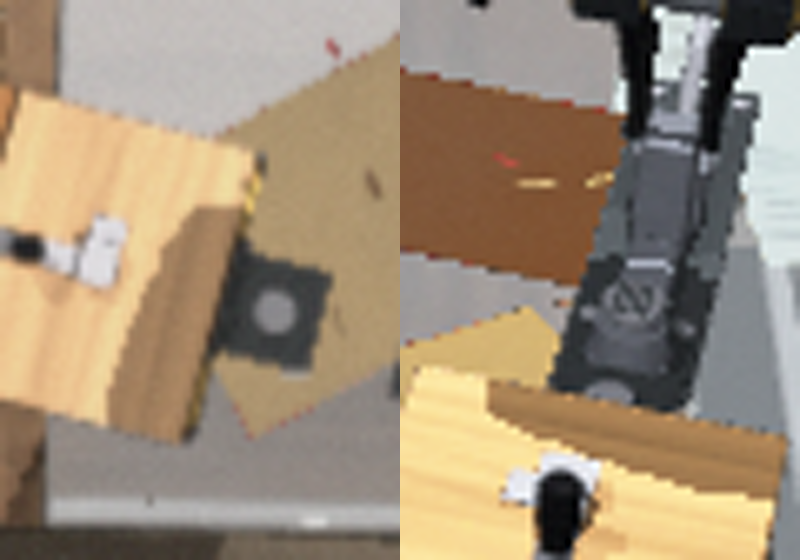

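The side crop shows the saddle at (636,297). The bracket mark at (608,390) is partly clipped by the case edge. In the top crop the mark is at (274,312), but the saddle falls outside the crop, so I'll crop further right from the same picture.

```bash
python3 - <<'E'
from geo import *
np.set_printoptions(precision=4,suppress=True)
s=robot.camera("side");c=robot.camera("top")
S=ray(s,(330+(236+.5)/6.667-.5,165+297.5/6.667-.5),.0488);t=np.array(robot.read_tool_pos())
yc=np.array([-np.sin(CY),np.cos(CY),0]);print("side saddle",S,"pred",t+.085*yc)
print("pred top px",proj(c,[*(t+.085*yc)[:2],.0488]))
M=ray(c,(265+(274.5)/6.667-.5,195+312.5/6.667-.5),.065);print("mark top",M)
o=cv2.resize(cv2.imread("pics/st_top.png")[215:275,290:370],(800,600),interpolation=cv2.INTER_CUBIC);cv2.imwrite("pics/z7.png",o)
E
```

```text
side saddle [ 0.4645 -0.1672  0.0488] pred [ 0.4638 -0.1632  0.0559]
pred top px [330.8167 246.6787]
mark top [ 0.479  -0.0842  0.065 ]
```

View pics/z7.png

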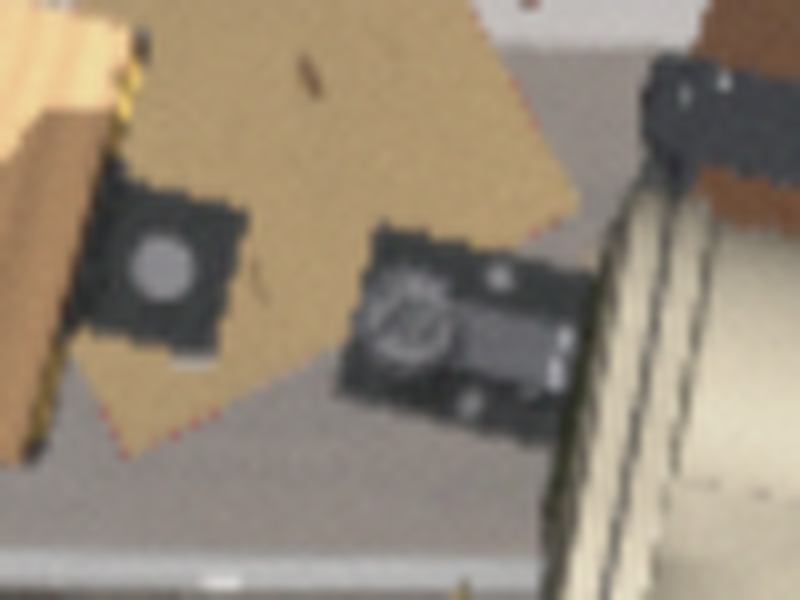

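Saddle at z7 (412,315), mark at (162,268), and the jack's sides are parallel to the bracket's edges. I'll use the relative offset to slide it in, lower it and check.

```bash
python3 - <<'E'
from geo import *
np.set_printoptions(precision=4,suppress=True)
c=robot.camera("top");t=np.array(robot.read_tool_pos())
S=ray(c,(330.75,246.05),.0488);M=ray(c,(305.75,241.35),.065);d=(M-S)[:2]
xc=np.array([np.cos(CY),np.sin(CY)]);yc=np.array([-xc[1],xc[0]])
dd=(2*d+np.array([.017,.0802]))/3;print("top saddle",S,"d",d,"use",dd,"along/lat",dd@yc,dd@xc)
tgt=t[:2]+dd
pre=tgt-.06*yc
robot.move_l([*pre,.0515],rate=.12)
f0=np.array(robot.read_force())
print("hit",robot.move_l([*tgt,.0515],rate=.06,max_force=6),np.array(robot.read_force())-f0)
print("down",robot.move_l([*tgt,.0450],rate=.03,max_force=7),robot.read_tool_pos(),np.array(robot.read_force())-f0,"t",robot.read_t())
np.savez("tgt.npz",tgt=np.array(robot.read_tool_pos())[:2])
c=robot.camera("top");s=robot.camera("side")
o=np.zeros((480,800,3),np.uint8)
o[:,:400]=cv2.resize(c["color"][211:271,285:335],(400,480),interpolation=cv2.INTER_CUBIC)
o[:,400:]=cv2.resize(s["color"][165:237,330:390],(400,480),interpolation=cv2.INTER_CUBIC)
cv2.imwrite("pics/z8.png",o)
E
```

```text
top saddle [ 0.4658 -0.163   0.0488] d [0.0133 0.0785] use [0.0145 0.0791] along/lat 0.08037425758796311 -0.0027893920843072044
hit False [-0.4748  0.6494  0.1608]
down True [ 0.4598 -0.1675  0.0453] [-0.9948  0.925  10.776 ] t 32.1583
```

View pics/z8.png

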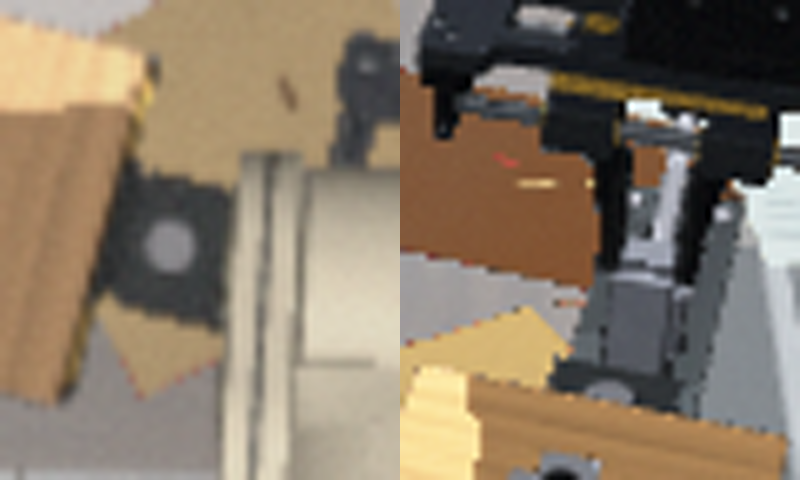

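The jack is on the bench with its post in line with the bracket, and the mark is still at its earlier position (z8 about (170,245)), so the case did not move. Now I'll release and press the handle along its arc.

```bash
python3 - <<'E'
from geo import *
np.set_printoptions(precision=4,suppress=True)
tgt=np.load("tgt.npz")["tgt"];yc=np.array([-np.sin(CY),np.cos(CY)])
robot.set_gripper(.65);t=np.array(robot.read_tool_pos());robot.move_l([*t[:2],.16],rate=.2)
def pad(th,dz=0):
    b=np.deg2rad(29)-th;xx=-.048-.1*np.cos(b)+.006*np.sin(b)+.015
    return [*(tgt+xx*yc),.032+.1*np.sin(b)+.006*np.cos(b)+dz]
p=pad(0,.075);robot.move_l(p,rate=.25);robot.set_gripper(0.)
c=robot.camera("top");s=robot.camera("side");cv2.imwrite("pics/a_top.png",c["color"]);cv2.imwrite("pics/a_side.png",s["color"])
robot.move_l(pad(0,.012),rate=.2);f0=np.array(robot.read_force())
for th in(.0,.1,.2,.3,.4,.5):
    h=robot.move_l(pad(th),rate=.05,max_force=30);F=np.array(robot.read_force())-f0
    print(th,h,F)
e=np.array(pad(.5))
for k in range(1,8):
    if F[2]>20:break
    h=robot.move_l(e-[0,0,.0015*k],rate=.02,max_force=12);F=np.array(robot.read_force())-f0;print(k,h,F,robot.read_tool_pos())
print("t",robot.read_t())
c=robot.camera("top");s=robot.camera("side");cv2.imwrite("pics/b_top.png",c["color"]);cv2.imwrite("pics/b_side.png",s["color"])
o=np.zeros((600,800,3),np.uint8)
for i,n in enumerate("ab"):
    o[300*i:300*i+300,:400]=cv2.resize(cv2.imread(f"pics/{n}_top.png")[205:280,235:335],(400,300),interpolation=cv2.INTER_CUBIC)
    o[300*i:300*i+300,400:]=cv2.resize(cv2.imread(f"pics/{n}_side.png")[165:307,300:489][:,:189],(400,300),interpolation=cv2.INTER_CUBIC)
cv2.imwrite("pics/z9.png",o)
E
```

```text
0.0 False [ 0.6593 -1.5196  0.2543]
0.1 False [-0.0659 -0.9967 -0.9637]
0.2 False [-0.0302 -0.2297  0.1509]
0.3 False [-0.8016 -1.0875  0.5454]
0.4 False [-0.2454  0.3586  0.7122]
0.5 False [-1.6958 -1.7624  7.1283]
1 False [-2.5158 -4.0909  9.3331] [ 0.4316 -0.2987  0.0379]
2 False [-1.6074 -3.8092  9.2758] [ 0.4316 -0.299   0.0365]
3 False [-2.052  -3.4397  9.8935] [ 0.4317 -0.2992  0.035 ]
4 False [-2.7469 -4.7633  9.4867] [ 0.4317 -0.2993  0.0335]
5 False [-2.0028 -5.2312  9.0147] [ 0.4317 -0.2995  0.0321]
6 False [-1.0852 -5.9218  8.5734] [ 0.4318 -0.2996  0.0307]
7 False [-1.4903 -5.1977  8.9506] [ 0.4318 -0.2997  0.0292]
t 40.0667
```

View pics/z9.png

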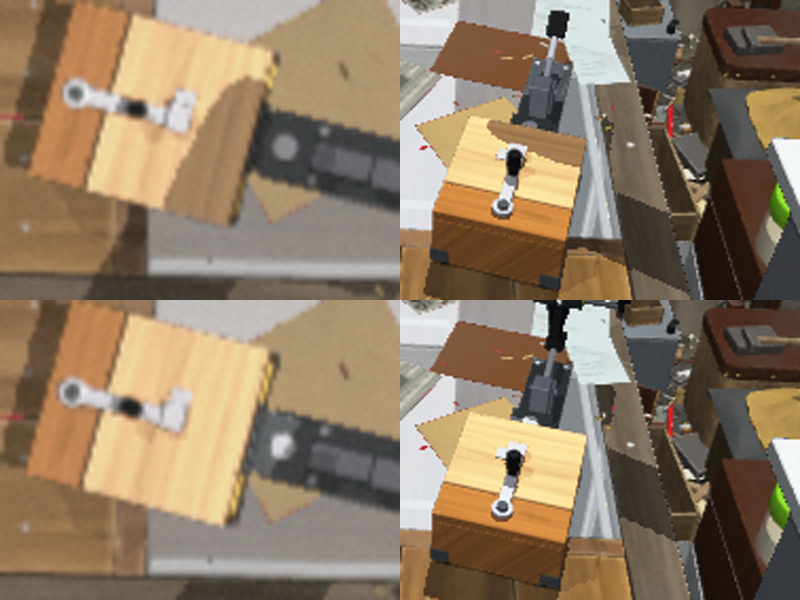

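The bottom row shows the case tilting: the mark brightened and the pivot moved about 4 mm towards +y. But force stays flat near 9 N and TCP z is already below the expected 38 mm. I'll check the contact more closely before going further.

```bash
python3 - <<'E'
from geo import *
np.set_printoptions(precision=4,suppress=True)
s=robot.camera("side");t=np.array(robot.read_tool_pos())
print("w",robot.read_width(),"rot",robot.read_eef_rot(),down(np.pi/2+CY),"F",robot.read_force(),"M",robot.read_wrist_torque())
print("tcp px in crop",(proj(s,t)-[335,125])*8)
crop(s,335,125,405,195,8,"z10")
E
```

```text
w 0.006191339078211519 rot [ 0.0008  0.7798  0.626  -0.0011] [0.     0.7793 0.6266 0.    ] F [-0.8562 -5.0192  9.4683] M [-1.2491  0.4208  0.018 ]
tcp px in crop [300.3221 498.185 ]
```

View pics/z10.png

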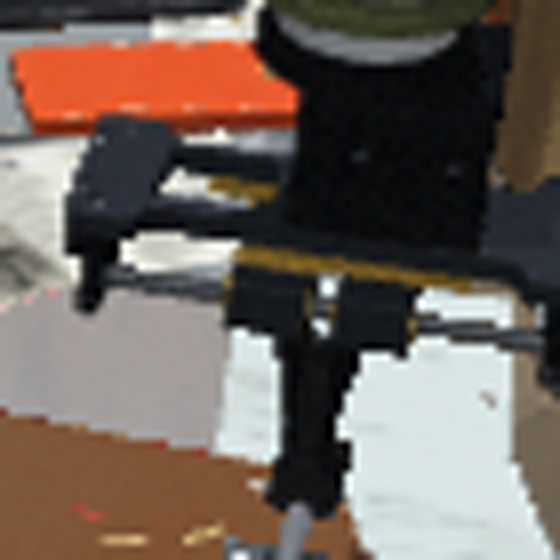

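The fingertip sits on the pad (wide black piece at about (305,490)), slightly higher than the reported TCP suggests. The handle isn't at its stop, so I'll keep pressing with a force limit, easing back a little along the arc.

```bash
python3 - <<'E'
from geo import *
np.set_printoptions(precision=4,suppress=True)
yc=np.array([-np.sin(CY),np.cos(CY),0]);e=np.array(robot.read_tool_pos())
F0=np.array(robot.read_force())
for k in range(1,15):
    h=robot.move_l(e-[0,0,.0015*k]-yc*min(.003,.0005*k),rate=.03,max_force=10);F=np.array(robot.read_force());print(k,h,F,np.array(robot.read_tool_pos())[1:])
    if F[2]>17 or h:break
print("t",robot.read_t())
c=robot.camera("top");s=robot.camera("side")
o=np.zeros((600,800,3),np.uint8)
o[:300,:400]=cv2.resize(c["color"][205:280,235:335],(400,300),interpolation=cv2.INTER_CUBIC)
o[:,400:]=cv2.resize(s["color"][145:295,305:405],(400,600),interpolation=cv2.INTER_CUBIC)
o[300:,:400]=cv2.resize(c["color"][130:280,200:400],(400,300),interpolation=cv2.INTER_CUBIC)
cv2.imwrite("pics/z11.png",o)
E
```

```text
1 False [-2.0464  0.7143  8.9641] [-0.3005  0.0283]
2 False [-1.589   1.0842  8.6163] [-0.3008  0.0267]
3 False [-1.6998  1.5618  8.5592] [-0.301   0.0252]
4 False [-2.0935  2.804   8.3499] [-0.3012  0.0236]
5 False [-1.5892  3.7694  7.8621] [-0.3015  0.0221]
6 False [-1.2638  4.0828  7.7378] [-0.3016  0.0205]
7 False [-1.6186  4.3547  8.1381] [-0.3017  0.0191]
8 False [-1.9904  4.7405  8.8758] [-0.3018  0.0175]
9 False [-2.454   3.5645  9.9457] [-0.3019  0.0162]
10 False [-3.6158  4.9358 16.1802] [-0.302   0.0152]
11 False [-7.1023  6.5261 24.1894] [-0.302   0.0142]
t 42.9667
```

View pics/z11.png

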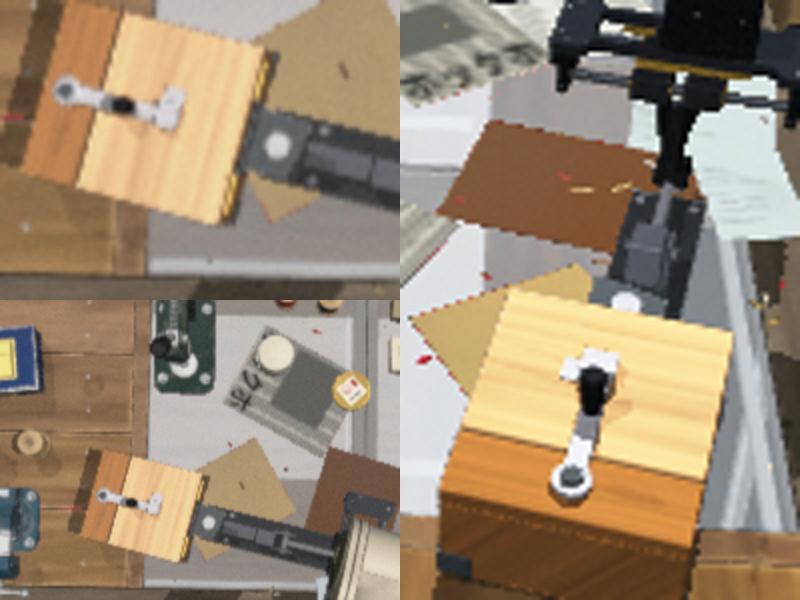

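The handle is hard on its stop: force rose from 9.9 to 24 N over 2 mm. The case is fully tilted, with the pivot shifted about 8 mm as expected for a 16 mm lift. The latch is in the keeper, and the jar, tin and spool stand where they were. One stability reading, then I'll hand in.

```bash
python3 - <<'E'
from h import *
robot.sleep(.4);print(np.round(robot.read_force(),1),np.round(robot.read_tool_pos(),4),robot.read_t())
robot.job_done()
E
```

```text
[-7.5  6.6 23.8] [ 0.4319 -0.302   0.0142] 43.4667
the job is handed in; nothing more can be done
```

I handed the job in at 43.5 s of the 64 s allowed. The latch is shut, the jack is under the pad, and the arm is holding the handle down with the case raised.

- **Latch:** My first push slipped off the knob just short of shut. A second push with closed fingers brought it to its stop: a further 6 N moved it only 0.4 mm. The last picture shows the bar's end in the keeper.
- **Jack:** I gripped it by the post, lined it up with the case and set it down on the bench. I aimed the saddle using the measured offset to the bracket mark. The top and side cameras disagreed on that offset by about 4 mm. I weighted the top view, and the saddle was hidden once it was under the bracket, so its centring was not checked directly.
- **Lift:** Force rose from 10 to 24 N over the last 2 mm of the press, so the handle is on its stop. It held at 23.8 N after a 0.4 s wait. The latch pivot shifted about 8 mm in the top view, which fits the full 16 mm lift.
- **Surroundings:** I saw no sliding of the case before the lift. In the last picture the jar, wax tin and spool look undisturbed.

**Mismatch in heights:** The handle reached its stop with the tool reading 14 mm above the bench, not the expected 38 mm. In the side views the fingertips also appeared about 10 mm higher than reported. I found no cause for this, so I relied on the force and the case's tilt to judge the end of the press.

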